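# Shut the wind cock and pop the filter hatch

### The job

The filter in the bench wind supply is due for a change. First shut off the wind: push the blue lever of the wind cock clockwise right round to its stop, so that it lies square across the brass pipe. Then press the latched filter hatch once on its round black pad, only as hard as a thumb would, until the latch lets go; let the hatch spring up, draw back clear of it and watch for two seconds that it stays open, without pushing it down again, picking anything up or disturbing the other things on the counter.

Things in the scene. Friction and masses are not known exactly. Their poses are not given: they have to be found in the camera images.
- wind_supply: bench wind supply: dark green case 180 (x) by 200 (y) by 110 mm high, fixed; origin: centre of its underside, z up, x from front to back, y to its left. On its deck, right of the hatch, a gauge (r 26, 15 mm high, at x -30, y -68 mm) and a knob (18 mm high). A brass pipe (21 mm thick, axis 60 mm up, at x -30 mm) leaves its right side along -y, carries the wind cock and ends at y -252 mm
- cock_stem (a point): pivot of the wind cock: on its vertical axis, level with the middle of the lever, 98 mm above the counter; 47 mm to the right of the case's right side
- cock_tip (a point): centre of the blue sleeve on the cock's lever, 55 mm from the pivot, 98 mm above the counter. The sleeve is 42 mm long, 17 mm wide, 11 mm high and ends 76 mm from the pivot. Below it is free air down to the pipe (top 71 mm above the counter) or the counter; the cock's body, within 30 mm of the pivot, reaches 78 mm
- cock (a joint): cock's lever, rad: 0 = open, along the pipe, pointing away from the case (the case's -y); grows clockwise seen from above, the tip swinging towards the case's front (-x); 1.571 = shut, at its stop, square across the pipe. Starts at 0 to 0.3; stays where it is left; takes about 2 N at the sleeve
- hatch_pad (a point): centre of the top of the round black pad (24 mm across, 1.5 mm high) on the filter hatch, where it is pressed; 72 mm in front (the case's -x) of the hatch's hinge; 119 mm above the counter while latched
- hatch (a joint): filter hatch, rad: about 0 = latched, level, 8 mm proud of the deck; -0.067 = pressed in as far as it goes (4.8 mm down at the pad); 0.75 = sprung open. Aluminium lid 98 mm long (case's x) by 110 mm wide, hinged at its back edge. Push-push latch: pressed past -0.045 (3.3 mm at the pad, about 3 N) and let go, it springs up by itself in about 1 s; an open hatch pushed fully down latches again
- latch_pin (a joint): follower pin of the push-push latch, under the hatch, m sideways: about 0 while latched, negative as the latch lets go, 0 to 0.003 while the hatch stands open; above 0.0045 only when an open hatch is being pushed down into its latch again. It needs no handling
- whistle_mid (a point): bystander: middle of a nickel whistle head lying on the counter, 120 mm long, 16 mm thick
- plug_mid (a point): bystander: middle of an olive-wood fipple plug standing on the counter, 36 mm high, 22 mm across at its head
- dish_mid (a point): bystander: middle of a white ceramic dish, 84 mm across, 22 mm high, with three loose brass collars in it
- crimp_block: bystander: a lever-operated brass crimp block fixed to the counter, 75 by 55 mm, 71 mm high without its lever; origin: centre of its underside
- crimp_ball (a point): bystander: the black ball (22 mm) on the end of the crimp block's lever, about 120 mm above the counter; the lever moves if it is pushed
- hook_frame: bystander: a thin steel frame, 220 mm long (its x) and 306 mm high, fixed to the counter at the right, a polished hook hanging from its bar; origin: centre between its feet
- blow_cup (a point): rim of the upturned rubber blowing cup (28 mm across) at the end of the pipe, 88 mm above the counter, 105 mm from the cock's pivot

How it is judged:
By the outcome, as a careful person would: the job done as asked, in the order asked, and still so for the second after the job is handed in, with the robot touching nothing.
It also fails if it takes over 51 s, if anything falls off the work surface, if the arm or the gripper's body presses on something with over 40 N, if the wrist force passes 120 N, or if a joint passes its speed limit or range.

### The arm

A 6-joint arm with a two-finger parallel gripper is mounted at the origin on the work surface. World frame = base frame: x ahead of the robot, y to its left, z up, the work surface at z = 0. Lengths are in mm, angles in rad, forces in N, time in s.
With the tool pointing down it reaches from about 350 to 975 mm from the base axis. Payload 7.1 kg.
Tool frame: the origin (TCP) lies at the very end of the fingers, on their centre line; the grasp point (between the pads) lies 19 mm behind it (hold_point_z is the z of the grasp point in the tool frame, in mm); z points along the fingers, x is the direction in which the jaws open and shut, and the axes are right-handed (so a half turn about z gives the same grasp; the last joint's range is limited). The gripper opens to 88 mm and grips with 3 to 60 N. Pads are 20 mm wide; open, the fingers measure 115 mm over their backs; the gripper's body (75 mm by 178 mm) begins 61 mm behind the grasp point.
Start: joints at [-1.125, 0.423, 1.63, -0, 1.089, -0.019], TCP at [280.166, -558.669, 222.675] pointing down, gripper open.
Joint ranges: [-3, 3], [-0.9, 2.11], [0.09, 2.58], [-1.31, 4.45], [0.11, 2.69], [-2.54, 2.54]. Speed limits (rad/s): [2.39, 2.39, 3.01, 3.14, 3.14, 3.14].

### API

Orientations are given as a unit quaternion [w, x, y, z].
In Python, from station import read_state, read_camera, sign_off, hold_point_z gives the robot as it stands.
- The arm moves only by the tool servo_tool, never from a script. Its argument "targets" is a list of rows, each an object with "grip": the finger opening in m, from 0 to 0.0878; "travel": the shift along the tool's x, y, z in m, a list of three; "angular": the turn, a rotation vector about the tool's x, y, z in degrees, a list of three. In form: [{"grip": grip, "travel": [x, y, z], "angular": [rx, ry, rz]}, ...]. A call has 1 to 20 rows; each row is the pose to reach, as a shift and turn from the pose measured when the call began, along the tool's axes at that moment; what a row does not reach only later rows make up. A row lasts 1/8 s, in which the tool goes at most 62.5 mm and 10.7 degrees, less where a joint would pass 70% of its speed; a pose out of reach is approached as far as the arm can. A call with a gripper value outside its range is refused whole. The fingers move at their own pace and stop on an object; "grip_force" is the grip in N (left out, the last holds). Time passes only in rows, so rows that repeat a pose let the fingers close. It gives the time, the measured TCP pose, the force and the opening at its end, in the units of the state.
- read_state(): the state, without advancing time (a new reading comes with each control period).
- read_camera(name): name is "scene" or "side" or "wrist"; returns a dict with "pixels" (400x640x3 uint8, red, green, blue), "range_z" (400x640 float32, mm along the optical axis (not along the pixel's ray), 0 where there is no reading), "fx", "fy", "cx", "cy" (pixels), "k1" (the pictures are not rectified: a ray, as slopes to the right and down, at radius r is drawn at 1 + k1 r^2 times it, then the intrinsics apply), "T" (4x4, takes a point from camera to world coordinates). Camera axes: x right, y up, looking along -z (the intrinsics and any distortion apply to the point x, -y, -z); pixel columns grow to the right and rows downward; lengths in mm; the calibration is good to about 2 mm. A picture is of the moment at which its call begins.
- sign_off(): hands the job in, once; it reports no verdict.
The state is a dict: "t": time; "joints": joint angles; "qd": joint speeds; "joint_torque": joint torques, N m; "tcp_pos": TCP position; "tool_rot": TCP orientation; "ft_force": force on the tool from outside, world axes, zero at the start; "torque": the same for the moment, N m; "grip_width": finger opening in mm.
Only numpy, scipy, OpenCV 4.12 (cv2) and the standard library are available. Lean on these libraries where they do the work, as an engineer would, in place of code of your own. Each camera call takes 0.05 s, during which the arm holds its last target. There are 200 camera calls.

## Working session

There is one attempt and no reset: what is moved stays moved. The work goes in short steps, Python scripts to look and compute and a tool call to move; the robot and the scene stay as the last step left them, time stands still between calls to the robot, and variables do not carry over. Pictures are saved under pics/ and viewed, about 8 in all and at most 12, crops included, and the job is handed in when it is done.

Besides the shell and the picture viewer there is one more tool, called after "Call:" as name(argument=value, ...), one argument or row to a line, values as JSON. servo_tool: Moves the arm, as the interface text tells. Its arguments: {"type":"object","properties":{"targets":{"type":"array","items":{"type":"object","properties":{"grip":{"type":"number"},"travel":{"type":"array","items":{"type":"number"}},"angular":{"type":"array","items":{"type":"number"}}}}},"grip_force":{"type":"number"}},"required":["targets"]}

```bash
mkdir -p pics; cat > h.py <<'E'
import numpy as np,cv2,pickle
from station import *
def snap(n,f):
    c=read_camera(n); pickle.dump(c,open(f'pics/{f}.pkl','wb')); cv2.imwrite(f'pics/{f}.png',c['pixels'][:,:,::-1]); return c
def load(f): return pickle.load(open(f'pics/{f}.pkl','rb'))
def world(c,u,v,z=None,w=0):
    """pixel -> world, by range (median 3x3) or by a known world height z"""
    K=np.array([[c['fx'],0,c['cx']],[0,c['fy'],c['cy']],[0,0,1.]])
    p=cv2.undistortPoints(np.array([[[u,v]]],float),K,np.array([c['k1'],0,0,0,0.]))[0,0]
    d=np.array([p[0],-p[1],-1]); T=np.array(c['T'])
    if z is None:
        r=c['range_z'][int(v)-1:int(v)+2,int(u)-1:int(u)+2]; s=np.median(r[r>0])
    else: s=(z-T[2,3])/(T[:3,:3]@d)[2]
    return T[:3,:3]@(d*s)+T[:3,3]
E
python3 - <<'E'
from h import *
a=snap('scene','s0');b=snap('side','d0')
s=read_state();print(s['t'],s['tcp_pos'],s['tool_rot'],s['ft_force'],a['T'],b['T'])
E
```

```text
0.1 [ 279.96097803 -558.24977044  221.98509902] [-3.75871446e-04  8.50950107e-01 -5.25246086e-01 -5.68316500e-04] [-0.05512715  0.0040015  -0.55029086] [[-2.99960598e-01 -7.48801608e-01  5.91032817e-01  1.33961146e+03]
 [ 9.53833956e-01 -2.25694614e-01  1.98148243e-01  1.99016951e+02]
 [-1.49807999e-02  6.23183835e-01  7.81931892e-01  1.09553277e+03]
 [ 0.00000000e+00  0.00000000e+00  0.00000000e+00  1.00000000e+00]] [[-9.37783649e-01  2.48628030e-01 -2.42375598e-01  2.76907139e+02]
 [-3.47074487e-01 -6.51004193e-01  6.75079878e-01  8.03295998e+02]
 [ 1.00562495e-02  7.17201258e-01  6.96793533e-01  9.86315528e+02]
 [ 0.00000000e+00  0.00000000e+00  0.00000000e+00  1.00000000e+00]]
```

View pics/s0.png

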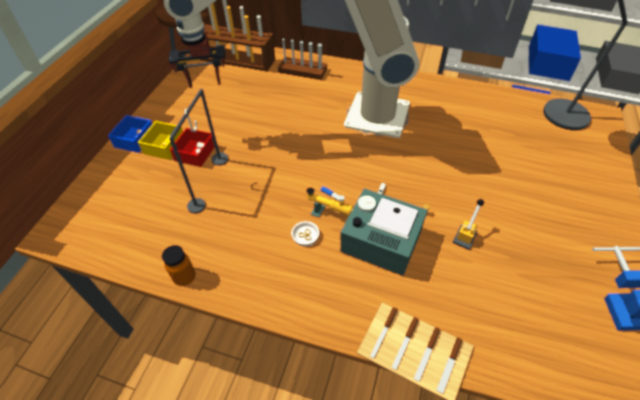

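View pics/d0.png

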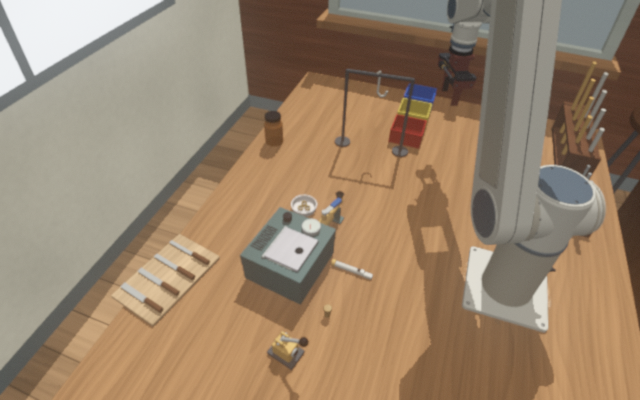

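Scene: the supply sits at about (385,225), the pad at (397,210) and the blue lever at (330,195). Side: the pad is at (299,250) and the lever at (332,209). I'll enlarge both.

```bash
python3 - <<'E'
from h import *
a=cv2.imread('pics/s0.png')[170:280,290:450];b=cv2.imread('pics/d0.png')[180:300,235:385]
cv2.imwrite('pics/s0c.png',cv2.resize(a,None,fx=5,fy=5,interpolation=cv2.INTER_CUBIC))
cv2.imwrite('pics/d0c.png',cv2.resize(b,None,fx=5,fy=5,interpolation=cv2.INTER_CUBIC))
E
```

```text
(no output)
```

View pics/s0c.png

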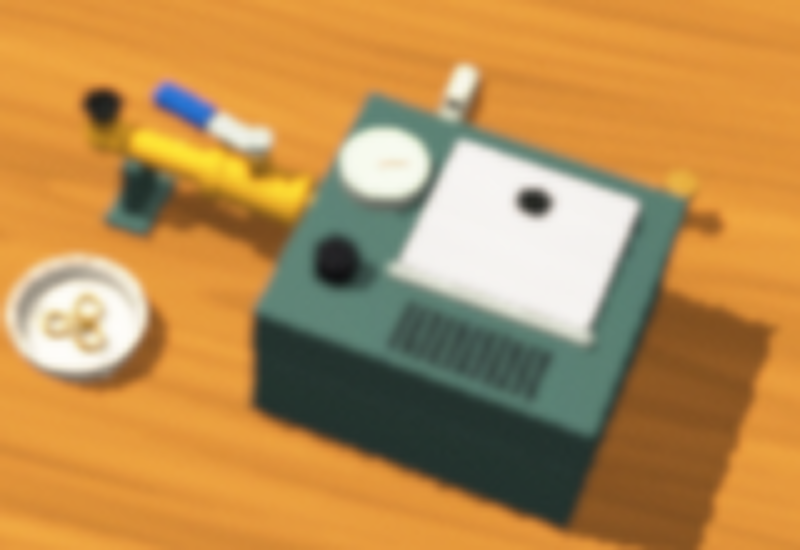

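View pics/d0c.png

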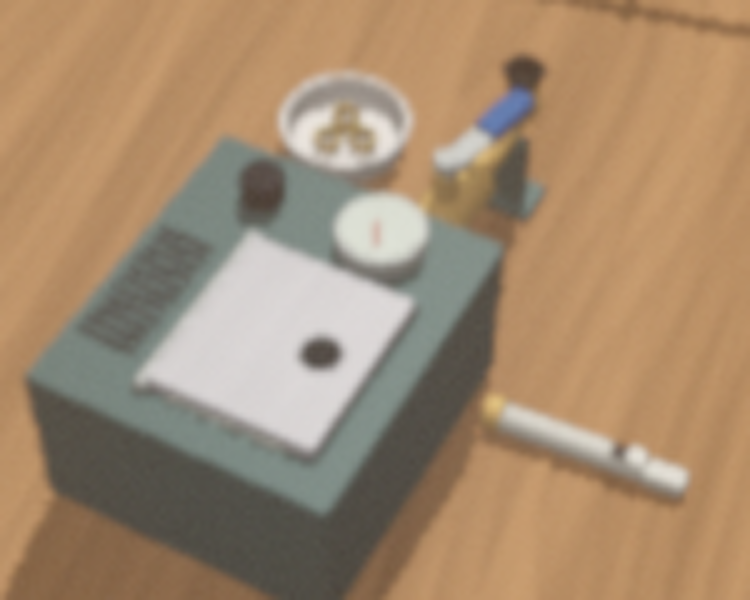

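```bash
python3 - <<'E'
from h import *
np.set_printoptions(precision=1,suppress=True)
P={'s0':dict(pad=(535,202,119),sleeve=(184,104,103),pivot=(255,138,100),cup=(102,103,88),FR=(375,97,110),FL=(690,200,110),BL=(590,434,110),BR=(258,315,110),knob=(338,250,128)),
'd0':dict(pad=(320,353,119),sleeve=(507,114,103),pivot=(447,160,100),cup=(523,72,88),FR=(500,245,110),FL=(325,514,110),BL=(30,378,110),BR=(225,140,110))}
O={'s0':(290,170),'d0':(235,180)}
W={}
for f in P:
    c=load(f)
    for k,(u,v,z) in P[f].items():
        uu,vv=u/5+O[f][0]-.4,v/5+O[f][1]-.4
        W[f,k]=world(c,uu,vv,z); print(f,k,W[f,k],world(c,round(uu),round(vv)))
m=np.array([(W['s0',k]+W['d0',k])/2 for k in ('FR','FL','BL','BR')])[:,:2]
L=np.array([[-90,-100],[-90,100],[90,100],[90,-100.]])
H=m-m.mean(0); U,S,Vt=np.linalg.svd(L.T@H); R=(U@Vt).T
print('res',m-(L@R.T+m.mean(0)))
yaw=np.arctan2(R[1,0],R[0,0]);print('yaw',np.degrees(yaw),'c',m.mean(0))
for n,p in dict(stem=(-30,-147),cup=(-30,-252)).items():print(n,R@np.array(p)+m.mean(0))
for f in P: print('pad local',R.T@(W[f,'pad'][:2]-m.mean(0)),'sleeve local',R.T@(W[f,'sleeve'][:2]-m.mean(0)))
E
```

```text
s0 pad [548.5 168.8 119. ] [549.2 170.  120.2]
s0 sleeve [522.4 -50.4 103. ] [521.9 -51.8 103.8]
s0 pivot [533.4  -2.4 100. ] [537.7  -0.1 106.6]
s0 cup [ 523.8 -102.9   88. ] [ 519.2 -104.6   83.3]
s0 FR [489.5  60.4 110. ] [489.5  61.6 110.4]
s0 FL [513.7 254.8 110. ] [425.  262.3   2.7]
s0 BL [688.6 227.4 110. ] [684.9 228.3 106.8]
s0 BR [665.  36. 110.] [659.9  34.3 100.4]
s0 knob [621.4  69.9 128. ] [622.9  69.7 127.9]
d0 pad [547.6 166.9 119. ] [546.  168.1 121.9]
d0 sleeve [516.3 -49.4 103. ] [516.5 -50.1 103.9]
d0 pivot [537.7  -4.3 100. ] [534.6   5.1 108.7]
d0 cup [ 522.6 -101.9   88. ] [ 524.4 -106.4   83.2]
d0 FR [486.1  55.3 110. ] [485.3  53.8 107.1]
d0 FL [510.8 252.6 110. ] [510.6 250.6 109.1]
d0 BL [684.6 229.1 110. ] [683.5 228.7 110.9]
d0 BR [659.5  35.3 110. ] [657.4  37.  110.8]
res [[ 2.8  1.5]
 [ 1.3 -1. ]
 [-2.8 -3.1]
 [-1.3  2.6]]
yaw -7.439496830605193 c [587.2 143.9]
stem [538.4   2. ]
cup [ 524.8 -102.1]
pad local [-41.6  19.7] sleeve local [ -39.1 -201. ]
pad local [-42.2  17.7] sleeve local [ -45.3 -200.9]
```

```bash
cat >> h.py <<'E'
from scipy.spatial.transform import Rotation as Ro
yaw0=np.radians(-7.44); C0=np.array([587.2,143.9])
RL=np.array([[np.cos(yaw0),-np.sin(yaw0)],[np.sin(yaw0),np.cos(yaw0)]])
def L2W(x,y): return RL@np.array([x,y])+C0
def deltas(pts,ang=None):
    """world points -> tool-frame travel (m), and turn (deg) to point down with tool x along case -y"""
    s=read_state(); q=s['tool_rot']; R=Ro.from_quat([q[1],q[2],q[3],q[0]])
    for p in pts: print(np.round(p,0),np.round(R.inv().apply(np.array(p)-s['tcp_pos'])/1000,4))
    X=np.append(-RL[:,1],0); Z=np.array([0,0,-1.]); D=Ro.from_matrix(np.c_[X,np.cross(Z,X),Z])
    print('turn',(R.inv()*D).as_rotvec(degrees=True).round(2),'t',s['t'],'F',s['ft_force'].round(2),'tcp',s['tcp_pos'].round(1),'grip',s['grip_width'])
E
python3 - <<'E'
from h import *
np.set_printoptions(precision=1,suppress=True)
s=load('s0');d=load('d0')
print('feet',[world(s,u,v,0) for u,v in((197,205),(220,158))],[world(d,u,v,0) for u,v in((343,142),(400,152))])
print('top',[world(d,u,v,306) for u,v in((347,71),(412,77))],[world(s,u,v,306) for u,v in ((174,140),(202,93))])
print('dish',world(s,305,234,10)[:2],'jar',world(s,180,270,30))
x,y=L2W(8,-205)
deltas([(280,-350,380),(*L2W(8,-205),250),(*L2W(8,-205),130)])
E
```

```text
feet [array([ 620.8, -466.7,    0. ]), array([ 400.1, -488.9,    0. ])] [array([ 621.7, -470.2,    0. ]), array([ 403.2, -488.7,    0. ])]
top [array([ 620.2, -453.5,  306. ]), array([ 409.9, -494.3,  306. ])] [array([ 635.2, -449.1,  306. ]), array([ 425.4, -472.3,  306. ])]
dish [633.8 -85.5] jar [ 870.8 -383.6   30. ]
[ 280 -350  380] [-0.2 -0.1 -0.2]
[569. -60. 250.] [-0.3 -0.5 -0. ]
[569. -60. 130.] [-0.3 -0.5  0.1]
turn [ 0.   0.1 34.1] t 0.1 F [-0.1  0.  -0.6] tcp [ 280.  -558.2  222. ] grip 87.45497994063811
```

```bash
python3 - <<'E'
from h import *
deltas([(270,-400,230),(310,-270,230),(*L2W(8,-205),200),(*L2W(8,-205),125)])
E
```

```text
[ 270 -400  230] [-0.1459 -0.062  -0.0078]
[ 310 -270  230] [-0.2442 -0.1561 -0.0077]
[569. -60. 200.] [-0.3156 -0.4812  0.0224]
[569. -60. 125.] [-0.3155 -0.4812  0.0974]
turn [2.000e-02 8.000e-02 3.407e+01] t 0.1 F [-0.06  0.   -0.55] tcp [ 280.  -558.2  222. ] grip 87.45497994063811
```

Call:
servo_tool(
  grip_force=20,
  targets=[
    {"grip":0,"travel":[-0.05,-0.02,-0.008],"angular":[0,0,0]},
    {"grip":0,"travel":[-0.1,-0.042,-0.008],"angular":[0,0,0]},
    {"grip":0,"travel":[-0.146,-0.062,-0.008],"angular":[0,0,0]},
    {"grip":0,"travel":[-0.195,-0.109,-0.008],"angular":[0,0,8]},
    {"grip":0,"travel":[-0.244,-0.156,-0.008],"angular":[0,0,16]},
    {"grip":0,"travel":[-0.255,-0.21,-0.008],"angular":[0,0,24]},
    {"grip":0,"travel":[-0.266,-0.264,-0.003],"angular":[0,0,34]},
    {"grip":0,"travel":[-0.277,-0.318,0.005],"angular":[0,0,34]},
    {"grip":0,"travel":[-0.29,-0.372,0.01],"angular":[0,0,34]},
    {"grip":0,"travel":[-0.303,-0.426,0.02],"angular":[0,0,34]},
    {"grip":0,"travel":[-0.3155,-0.481,0.022],"angular":[0,0,34]},
    {"grip":0,"travel":[-0.3155,-0.481,0.022],"angular":[0,0,34]},
    {"grip":0,"travel":[-0.3155,-0.481,0.022],"angular":[0,0,34]},
    {"grip":0,"travel":[-0.3155,-0.481,0.022],"angular":[0,0,34]},
  ],
)

```text
t: 1.85
tcp_pos: [567.4, -61.4, 200.4]
tool_rot: [-0.0, -0.66, 0.751, 0.001]
ft_force: [-0.4, -0.8, -0.2]
grip_width: 0.4
```

```bash
python3 - <<'E'
from h import *
np.set_printoptions(precision=4,suppress=True)
deltas([(*L2W(8,-205),130),(*L2W(8,-205),86)])
c=snap('wrist','w1')
from h import load
s=read_state();print(s['qd'].round(2) if hasattr(s['qd'],'round') else s['qd'])
E
```

```text
[569. -60. 130.] [-0.0011 -0.0012  0.0703]
[569. -60.  86.] [-0.001  -0.0013  0.1143]
turn [0.09 0.06 0.  ] t 1.85 F [-0.4  -0.78 -0.25] tcp [567.4 -61.4 200.4] grip 0.37898899272194425
[ 0. -0. -0.  0. -0.  0.]
```

View pics/w1.png

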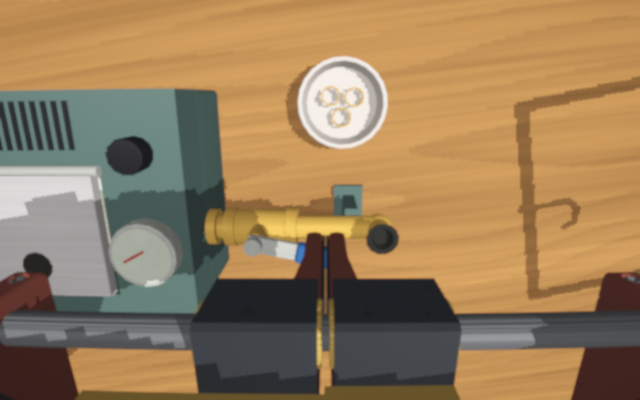

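Wrist view: the fingertips are at (325,238), the cock pivot at (255,245), the start of the sleeve at (300,254), the cup at (382,238) and the pad at (38,265). Next I'll cross-check these positions.

```bash
python3 - <<'E'
from h import *
np.set_printoptions(precision=1,suppress=True)
c=load('w1')
for n,u,v,z in(('pivot',255,245,104),('sleeveinner',299,253,103),('pad',38,265,119),('cup',382,238,88),('caseFR',196,311,110),('pipe',247,226,65)):
    w=world(c,u,v,z); print(n,w,'local',RL.T@(w[:2]-C0))
E
```

```text
pivot [538.1  -1.9 104. ] local [ -29.8 -150.9]
sleeveinner [526.4 -35.2 103. ] local [ -37.1 -185.5]
pad [548.7 166.6 119. ] local [-41.1  17.5]
cup [ 524.1 -103.6   88. ] local [ -30.5 -253.5]
caseFR [488.7  56.  110. ] local [-86.3 -99.9]
pipe [541.2  12.3  65. ] local [ -28.6 -136.4]
```

```bash
python3 - <<'E'
from h import *
P=[(*L2W(8,-206),86)]
for t in np.arange(0.2,1.46,.125):
    u=np.array([-np.sin(t),-np.cos(t)]);n=np.array([np.cos(t),-np.sin(t)]);h=10*np.cos(t)+13.5*np.sin(t)
    P.append((*L2W(*(np.array([-30,-148])+55*u+(8.5+h)*n)),86))
deltas(P)
E
```

```text
[568. -61.  86.] [-1.000e-04 -1.000e-03  1.145e-01]
[540. -58.  86.] [-0.      0.0273  0.1145]
[534. -58.  86.] [0.0011 0.0334 0.1146]
[528. -58.  86.] [0.0016 0.0398 0.1146]
[521. -57.  86.] [0.0012 0.0465 0.1146]
[514. -54.  86.] [-0.      0.0534  0.1146]
[508. -51.  86.] [-0.0023  0.0603  0.1146]
[502. -47.  86.] [-0.0055  0.067   0.1146]
[496. -42.  86.] [-0.0098  0.0734  0.1146]
[491. -36.  86.] [-0.0151  0.0793  0.1146]
[486. -29.  86.] [-0.0214  0.0845  0.1146]
[483. -22.  86.] [-0.0285  0.0888  0.1146]
turn [ 0.07  0.06 -0.01] t 1.9 F [-0.26  0.1   0.49] tcp [567.5 -61.5 200.5] grip 0.38740653181968215
```

Call:
servo_tool(
  targets=[
    {"grip":0,"travel":[0,-0.001,0.05],"angular":[0,0,0]},
    {"grip":0,"travel":[0,-0.001,0.09],"angular":[0,0,0]},
    {"grip":0,"travel":[0,-0.001,0.1145],"angular":[0,0,0]},
    {"grip":0,"travel":[0,-0.001,0.1145],"angular":[0,0,0]},
    {"grip":0,"travel":[0,0.013,0.1145],"angular":[0,0,0]},
    {"grip":0,"travel":[0,0.027,0.1145],"angular":[0,0,0]},
    {"grip":0,"travel":[0.001,0.0335,0.1145],"angular":[0,0,0]},
    {"grip":0,"travel":[0.0015,0.04,0.1145],"angular":[0,0,0]},
    {"grip":0,"travel":[0.001,0.0465,0.1145],"angular":[0,0,0]},
    {"grip":0,"travel":[0,0.0535,0.1145],"angular":[0,0,0]},
    {"grip":0,"travel":[-0.0025,0.0605,0.1145],"angular":[0,0,0]},
    {"grip":0,"travel":[-0.0055,0.067,0.1145],"angular":[0,0,0]},
    {"grip":0,"travel":[-0.0055,0.067,0.1145],"angular":[0,0,0]},
  ],
)

```text
t: 3.52
tcp_pos: [500.5, -46.8, 85.9]
tool_rot: [-0.001, -0.66, 0.751, 0.001]
ft_force: [-0.4, 0.5, 0.1]
grip_width: 0.3
```

```bash
python3 - <<'E'
from h import *
c=snap('side','d2'); cv2.imwrite('pics/d2c.png',cv2.resize(cv2.imread('pics/d2.png')[160:300,240:400],None,fx=5,fy=4.2))
s=read_state();print(s['ft_force'],s['tcp_pos'])
E
```

```text
[ 0.16907975 -0.42355265 -0.23800126] [500.77505486 -46.91737007  85.86971637]
```

View pics/d2c.png

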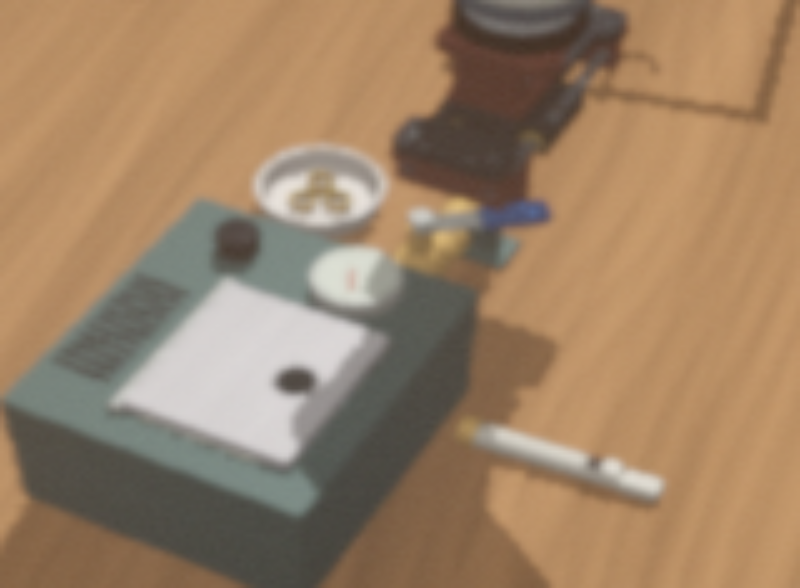

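The lever has followed, with its sleeve now at about (515,215) in the crop. I'll carry on the sweep.

```bash
python3 - <<'E'
from h import *
P=[]
for t in (1.1,1.2,1.3,1.4,1.5,1.571):
    u=np.array([-np.sin(t),-np.cos(t)]);n=np.array([np.cos(t),-np.sin(t)]);h=10*np.cos(t)+13.5*np.sin(t)
    P.append((*L2W(*(np.array([-30,-148])+55*u+(8.5+h)*n)),86))
P.append((*L2W(-85,-166),86))
deltas(P)
E
```

```text
[495. -41.  86.] [-0.0051  0.0067 -0.0001]
[491. -36.  86.] [-0.0094  0.0113 -0.0001]
[487. -31.  86.] [-0.0144  0.0155 -0.0001]
[484. -25.  86.] [-0.0199  0.0192 -0.0001]
[482. -18.  86.] [-0.0259  0.0223 -0.    ]
[481. -14.  86.] [-0.0304  0.024  -0.    ]
[481. -10.  86.] [-0.0344  0.024  -0.    ]
turn [0.17 0.06 0.01] t 3.575 F [ 0.17 -0.42 -0.24] tcp [500.8 -46.9  85.9] grip 0.6472415080498052
```

Call:
servo_tool(
  targets=[
    {"grip":0,"travel":[-0.005,0.0065,0],"angular":[0,0,0]},
    {"grip":0,"travel":[-0.0095,0.0115,0],"angular":[0,0,0]},
    {"grip":0,"travel":[-0.0145,0.0155,0],"angular":[0,0,0]},
    {"grip":0,"travel":[-0.02,0.019,0],"angular":[0,0,0]},
    {"grip":0,"travel":[-0.026,0.022,0],"angular":[0,0,0]},
    {"grip":0,"travel":[-0.0305,0.024,0],"angular":[0,0,0]},
    {"grip":0,"travel":[-0.0305,0.024,0],"angular":[0,0,0]},
  ],
)

```text
t: 4.45
tcp_pos: [480.4, -13.1, 85.8]
tool_rot: [-0.001, -0.66, 0.751, 0.002]
ft_force: [-0.8, 0.6, -0.6]
grip_width: 0.7
```

Call:
servo_tool(
  targets=[
    {"grip":0,"travel":[-0.001,0,0],"angular":[0,0,0]},
    {"grip":0,"travel":[-0.002,0,0],"angular":[0,0,0]},
    {"grip":0,"travel":[-0.002,0,0],"angular":[0,0,0]},
  ],
)

```text
t: 4.82
tcp_pos: [480.4, -11.1, 85.8]
tool_rot: [-0.001, -0.66, 0.751, 0.002]
ft_force: [-0.3, -1.6, 0.7]
grip_width: 0.9
```

Call:
servo_tool(
  targets=[
    {"grip":0,"travel":[-0.001,0,0],"angular":[0,0,0]},
    {"grip":0,"travel":[-0.002,0,0],"angular":[0,0,0]},
    {"grip":0,"travel":[-0.002,0,0],"angular":[0,0,0]},
  ],
)

```text
t: 5.2
tcp_pos: [480.3, -9.5, 85.7]
tool_rot: [-0.001, -0.66, 0.751, 0.002]
ft_force: [-2.5, -4.0, 1.3]
grip_width: 0.0
```

Call:
servo_tool(
  targets=[
    {"grip":0,"travel":[-0.001,0,0],"angular":[0,0,0]},
    {"grip":0,"travel":[-0.001,0,0],"angular":[0,0,0]},
  ],
)

```text
t: 5.45
tcp_pos: [480.3, -9.4, 85.7]
tool_rot: [-0.002, -0.66, 0.751, 0.002]
ft_force: [-1.5, -9.2, 1.1]
grip_width: 0.4
```

```bash
python3 - <<'E'
from h import *
s=read_state();print(s['ft_force'],s['tcp_pos'],s['joint_torque'])
a=snap('scene','s3');d=snap('side','d3')
A=cv2.resize(a['pixels'][160:240,280:380,::-1],None,fx=4,fy=4);B=cv2.resize(d['pixels'][160:240,290:390,::-1],None,fx=4,fy=4)
cv2.imwrite('pics/c3.png',np.hstack([A,B]))
E
```

```text
[-1.52925825 -9.17394792  1.10236689] [480.31142663  -9.38111875  85.73406723] [  4.33611676 -44.47048545 -17.3913002    1.58077911  -0.36599508
  -0.04486348]
```

View pics/c3.png

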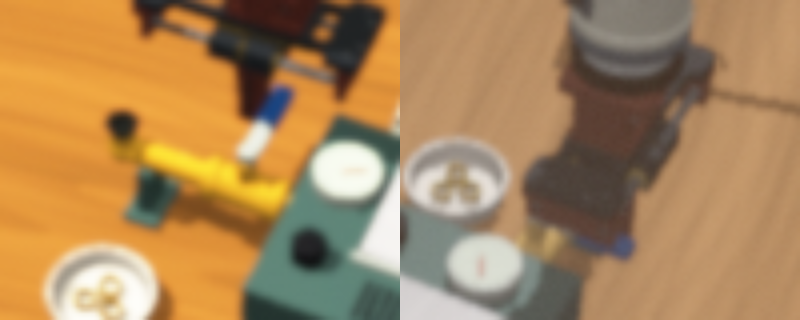

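The force rose to 9 N with no further movement, and the lever lies parallel to the case side, so it is at its stop. I'll back off and go to the pad.

```bash
python3 - <<'E'
from h import *
deltas([(548,167.5,200),(548,167.5,128)])
E
```

```text
[548. 168. 200.] [-0.184  -0.0438 -0.1146]
[548. 168. 128.] [-0.1841 -0.0442 -0.0426]
turn [ 0.3  -0.05  0.06] t 5.55 F [-1.32 -8.7   1.96] tcp [480.3  -9.4  85.7] grip 0.4309808316067056
```

Call:
servo_tool(
  targets=[
    {"grip":0,"travel":[0.008,0,0],"angular":[0,0,0]},
    {"grip":0,"travel":[0.016,0,0],"angular":[0,0,0]},
    {"grip":0,"travel":[0.016,0,-0.055],"angular":[0.3,0,0]},
    {"grip":0,"travel":[0.016,0,-0.115],"angular":[0.3,0,0]},
    {"grip":0,"travel":[-0.03,-0.01,-0.115],"angular":[0.3,0,0]},
    {"grip":0,"travel":[-0.08,-0.02,-0.115],"angular":[0.3,0,0]},
    {"grip":0,"travel":[-0.13,-0.03,-0.115],"angular":[0.3,0,0]},
    {"grip":0,"travel":[-0.184,-0.044,-0.115],"angular":[0.3,0,0]},
    {"grip":0,"travel":[-0.184,-0.044,-0.08],"angular":[0.3,0,0]},
    {"grip":0,"travel":[-0.184,-0.044,-0.0475],"angular":[0.3,0,0]},
    {"grip":0,"travel":[-0.184,-0.044,-0.0475],"angular":[0.3,0,0]},
    {"grip":0,"travel":[-0.184,-0.044,-0.0475],"angular":[0.3,0,0]},
  ],
)

```text
t: 7.05
tcp_pos: [548.5, 167.3, 133.8]
tool_rot: [0.0, -0.66, 0.751, -0.0]
ft_force: [-0.1, 0.0, 0.3]
grip_width: 0.4
```

```bash
python3 - <<'E'
from h import *
deltas([(548,167.5,128)])
a=snap('scene','s4');d=snap('side','d4')
A=cv2.resize(a['pixels'][150:250,290:440,::-1],None,fx=4,fy=4)[:,:];B=cv2.resize(d['pixels'][180:300,240:360,::-1],None,fx=3.3333,fy=3.3333)
cv2.imwrite('pics/c4.png',cv2.resize(np.hstack([A,B[:400]]),None,fx=.8,fy=.8))
E
```

```text
[548. 168. 128.] [-0.0001  0.0005  0.0058]
turn [-0.05 -0.02  0.04] t 7.05 F [-0.07  0.02  0.35] tcp [548.5 167.3 133.8] grip 0.37809539511483853
```

View pics/c4.png

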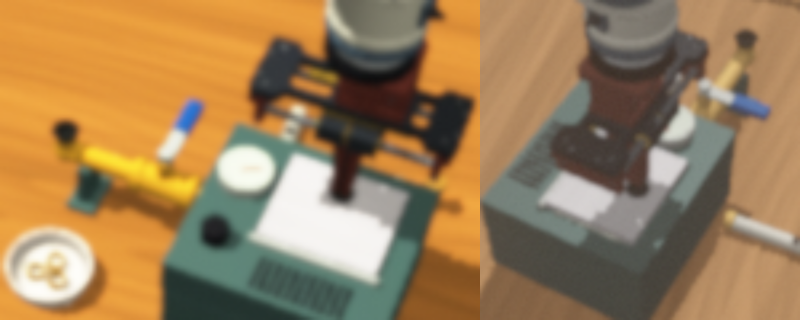

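The lever is square across the pipe and the closed fingers stand over the pad. Now I'll press in small steps.

Call:
servo_tool(
  targets=[
    {"grip":0,"travel":[0,0,0.008],"angular":[0,0,0]},
    {"grip":0,"travel":[0,0,0.012],"angular":[0,0,0]},
    {"grip":0,"travel":[0,0,0.014],"angular":[0,0,0]},
    {"grip":0,"travel":[0,0,0.015],"angular":[0,0,0]},
    {"grip":0,"travel":[0,0,0.015],"angular":[0,0,0]},
  ],
)

```text
t: 7.78
tcp_pos: [548.8, 167.4, 119.4]
tool_rot: [0.001, -0.66, 0.751, -0.001]
ft_force: [-1.6, -0.7, 1.3]
grip_width: 0.2
```

Call:
servo_tool(
  targets=[
    {"grip":0,"travel":[0,0,0.001],"angular":[0,0,0]},
    {"grip":0,"travel":[0,0,0.002],"angular":[0,0,0]},
    {"grip":0,"travel":[0,0,0.002],"angular":[0,0,0]},
  ],
)

```text
t: 8.15
tcp_pos: [548.7, 167.5, 117.3]
tool_rot: [0.001, -0.66, 0.751, -0.001]
ft_force: [-1.6, -0.4, 1.7]
grip_width: 0.6
```

Call:
servo_tool(
  targets=[
    {"grip":0,"travel":[0,0,0.001],"angular":[0,0,0]},
    {"grip":0,"travel":[0,0,0.0015],"angular":[0,0,0]},
    {"grip":0,"travel":[0,0,0.0015],"angular":[0,0,0]},
  ],
)

```text
t: 8.52
tcp_pos: [548.7, 167.5, 115.8]
tool_rot: [0.001, -0.66, 0.751, -0.001]
ft_force: [-0.9, 0.6, 2.4]
grip_width: 0.3
```

Call:
servo_tool(
  targets=[
    {"grip":0,"travel":[0,0,0.0008],"angular":[0,0,0]},
    {"grip":0,"travel":[0,0,0.0008],"angular":[0,0,0]},
  ],
)

```text
t: 8.78
tcp_pos: [548.8, 167.5, 115.3]
tool_rot: [0.001, -0.66, 0.751, -0.001]
ft_force: [-3.3, -0.7, 5.3]
grip_width: 0.5
```

It has bottomed at about 4.8 mm and 5 N, so I'll withdraw up and forward.

Call:
servo_tool(
  targets=[
    {"grip":0,"travel":[0,0,-0.05],"angular":[0,0,0]},
    {"grip":0,"travel":[0,0.005,-0.11],"angular":[0,0,0]},
    {"grip":0,"travel":[0,0.04,-0.15],"angular":[0,0,0]},
    {"grip":0,"travel":[0,0.09,-0.17],"angular":[0,0,0]},
    {"grip":0,"travel":[0,0.11,-0.17],"angular":[0,0,0]},
    {"grip":0,"travel":[0,0.11,-0.17],"angular":[0,0,0]},
    {"grip":0,"travel":[0,0.11,-0.17],"angular":[0,0,0]},
    {"grip":0,"travel":[0,0.11,-0.17],"angular":[0,0,0]},
    {"grip":0,"travel":[0,0.11,-0.17],"angular":[0,0,0]},
    {"grip":0,"travel":[0,0.11,-0.17],"angular":[0,0,0]},
    {"grip":0,"travel":[0,0.11,-0.17],"angular":[0,0,0]},
    {"grip":0,"travel":[0,0.11,-0.17],"angular":[0,0,0]},
    {"grip":0,"travel":[0,0.11,-0.17],"angular":[0,0,0]},
    {"grip":0,"travel":[0,0.11,-0.17],"angular":[0,0,0]},
  ],
)

```text
t: 10.52
tcp_pos: [439.3, 181.7, 285.1]
tool_rot: [0.001, -0.66, 0.751, -0.001]
ft_force: [-0.1, 0.2, 0.1]
grip_width: 0.6
```

```bash
python3 - <<'E'
from h import *
a=snap('scene','s5');d=snap('side','d5')
A=cv2.resize(a['pixels'][140:270,290:490,::-1],None,fx=2,fy=2);B=cv2.resize(d['pixels'][170:300,230:400,::-1],None,fx=2,fy=2)
cv2.imwrite('pics/c5.png',np.hstack([A,B]))
E
```

```text
(no output)
```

View pics/c5.png

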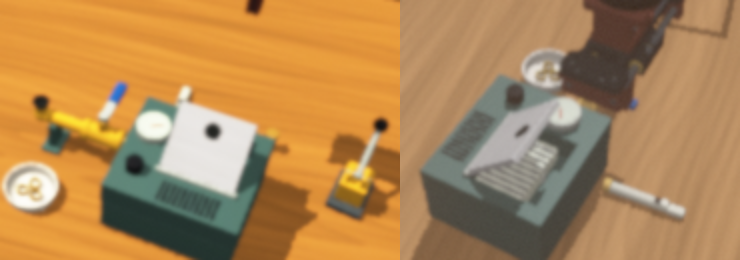

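The hatch is open. Now the two-second watch, then a check.

Call:
servo_tool(
  targets=[
    {"grip":0,"travel":[0,0,0],"angular":[0,0,0]},
    {"grip":0,"travel":[0,0,0],"angular":[0,0,0]},
    {"grip":0,"travel":[0,0,0],"angular":[0,0,0]},
    {"grip":0,"travel":[0,0,0],"angular":[0,0,0]},
    {"grip":0,"travel":[0,0,0],"angular":[0,0,0]},
    {"grip":0,"travel":[0,0,0],"angular":[0,0,0]},
    {"grip":0,"travel":[0,0,0],"angular":[0,0,0]},
    {"grip":0,"travel":[0,0,0],"angular":[0,0,0]},
    {"grip":0,"travel":[0,0,0],"angular":[0,0,0]},
    {"grip":0,"travel":[0,0,0],"angular":[0,0,0]},
    {"grip":0,"travel":[0,0,0],"angular":[0,0,0]},
    {"grip":0,"travel":[0,0,0],"angular":[0,0,0]},
    {"grip":0,"travel":[0,0,0],"angular":[0,0,0]},
    {"grip":0,"travel":[0,0,0],"angular":[0,0,0]},
    {"grip":0,"travel":[0,0,0],"angular":[0,0,0]},
    {"grip":0,"travel":[0,0,0],"angular":[0,0,0]},
    {"grip":0,"travel":[0,0,0],"angular":[0,0,0]},
    {"grip":0,"travel":[0,0,0],"angular":[0,0,0]},
    {"grip":0,"travel":[0,0,0],"angular":[0,0,0]},
  ],
)

```text
t: 13.0
tcp_pos: [439.4, 181.7, 285.1]
tool_rot: [0.001, -0.66, 0.751, -0.001]
ft_force: [-0.1, -0.3, -0.1]
grip_width: 0.5
```

```bash
python3 - <<'E'
from h import *
np.set_printoptions(precision=1,suppress=True)
a=snap('scene','s6');o=load('s5');s0=load('s0')
d=lambda p,q,y,x:np.abs(p['pixels'][y,x].astype(int)-q['pixels'][y,x]).max()
R=(slice(140,270),slice(290,490)); print('max change s5->s6',d(a,o,*R))
print('dish change from start',d(a,s0,slice(218,250),slice(288,322)),'crimp',d(a,s0,slice(195,250),slice(450,490)))
print('pad',world(a,396,206))
# lever: blue pixels -> direction from pivot
hsv=cv2.cvtColor(a['pixels'],cv2.COLOR_RGB2HSV);m=cv2.inRange(hsv,(105,140,60),(125,255,255));m[:165]=0;m[240:]=0;m[:,:290]=0;m[:,380:]=0
v,u=np.nonzero(m);w=world(a,u.mean(),v.mean(),102);l=RL.T@(w[:2]-C0);print('sleeve local',l,'rel pivot',l-[-30,-147])
A=cv2.resize(a['pixels'][140:270,290:490,::-1],None,fx=4,fy=4);cv2.imwrite('pics/c6.png',A)
E
```

```text
max change s5->s6 3
dish change from start 4 crimp 90
pad [572.4 166.  165.1]
sleeve local [ -84.7 -146.5] rel pivot [-54.7   0.5]
```

View pics/c6.png

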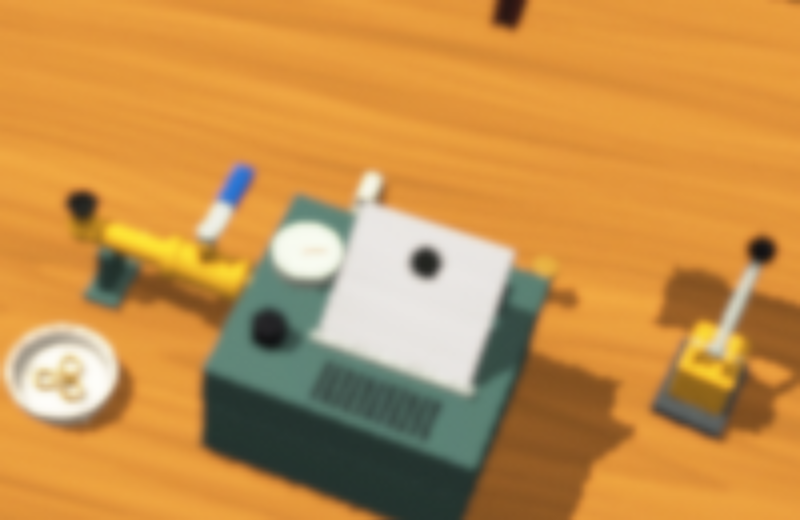

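The lever is square (sleeve at 54.7, 0.5 mm from the pivot) and the hatch stands open and still. The crimp block's pixel change is the arm's shadow: its ball is still at (480,202).

```bash
python3 -c "from station import *; print(sign_off())"
```

```text
the job is handed in; nothing more can be done
None
```

The wind is shut off, the filter hatch is open, and the job was handed in after about 13 s of the 51 s allowed.

- **Wind cock:** I pushed the lever clockwise to its stop, where the force rose to about 9 N with no further movement. The last image measurement puts the sleeve 54.7 mm in front of the pivot and within 0.5 mm of square across the pipe.
- **Hatch:** I pressed the pad once, about 4.8 mm down, with about 5 N at the end. I then drew back up and clear. The pad now stands at about 165 mm, which matches a fully sprung-open hatch.
- **Watch:** Over 2.4 s with the arm still, the scene image did not change beyond noise, so the hatch stayed open.
- **Other things on the counter:** The dish area is unchanged from the start. The crimp block area showed a large pixel difference, which I put down to the arm's shadow, because its ball is at the same pixel as before. The whistle looked in place by eye. I did not check the plug or the hook frame again, but the arm kept well clear of both.

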